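# Lock the dust filter's access panel

### The arm

A 7-joint arm with a two-finger parallel gripper is mounted at the origin on a cart in front of the work surface, level with it; the furniture and walls round the work are solid. World frame = base frame: x ahead of the robot, y to its left, z up, the work surface at z = 0. Lengths are in m, angles in rad, forces in N, time in s.
With the tool pointing down it reaches from about 0.35 to 0.775 m from the base axis. Payload 3.1 kg.
Tool frame: the origin (TCP) lies at the very end of the fingers, on their centre line; the grasp point (between the pads) lies 19 mm behind it; z points along the fingers, y is the line along which they close (so a half turn about z gives the same grasp; the last joint's range is limited). The gripper opens to 85 mm and grips with 20 to 120 N. Pads are 22 mm wide; open, the fingers measure 114 mm over their backs; the gripper's body (76 mm by 85 mm) begins 54 mm behind the grasp point. The pads swing forward as they close: fully open they stand 13 mm farther back than shut.
Start: joints at [-1.201, 0.311, 0.014, 1.512, -0.004, 1.319, -0.027], TCP at [0.22, 0.504, 0.231] pointing down, gripper open.
Joint ranges: [-2.7, 2.7], [-0.3, 1.91], [-1.27, 1.3], [0.12, 2.57], [-1.44, 4.58], [0.2, 2.03], [-3.05, 3.05]. Speed limits (rad/s): [2.79, 2.79, 3.14, 3.14, 3.14, 3.14, 3.14].

### API

Orientations are given as [roll, pitch, yaw] about the fixed x, y, z axes, in that order (R = Rz(yaw) Ry(pitch) Rx(roll)).
In Python, from cell import r gives the robot as it stands.
- The arm moves only by the tool step_arm, never from a script. Its argument "deltas" is a list of rows, each an object with "travel": the shift along the tool's x, y, z in m, a list of three; "dr": the turn, a rotation vector about the tool's x, y, z in degrees, a list of three; "fingers": the closure, from -1 (fully open) to 1 (shut). In form: [{"travel": [x, y, z], "dr": [wx, wy, wz], "fingers": fingers}, ...]. A call has 1 to 5 rows; each row shifts and turns the commanded pose from where the row before left it, along the tool's axes as they then stand; what a row does not reach is not made up. A row lasts 1/10 s, in which the tool goes at most 50 mm and 8.59 degrees, less where a joint would pass 70% of its speed; a pose out of reach is approached as far as the arm can. A call with a gripper value outside its range is refused whole. The fingers move at their own pace and stop on an object; the grip force is fixed at half the most. Time passes only in rows, so rows that do not move let the fingers close. It gives the time, the measured TCP pose, the force, the opening and the grip force at its end, in the units of the state.
- r.observe(): the state, without advancing time (a new reading comes with each control period).
- r.snapshot(name): name is "side" or "top"; returns a dict with "image" (480x640x3 uint8, red, green, blue), "camera_matrix" (3x3 intrinsics, pixels), "rvec" (rotation vector, rad) and "tvec" (3), from world to camera coordinates, as OpenCV has them. Camera axes: x right, y down, z forward; pixel columns grow to the right and rows downward; lengths in m; the calibration is good to about 2 mm. A picture is of the moment at which its call begins. There is no depth.
- r.finish_job(): hands the job in; it is judged then, once.
The state is a dict: "clock": time; "joint_positions": joint angles; "dq": joint speeds; "joint_efforts": joint torques, N m; "tool_pos": TCP position; "orientation": TCP orientation; "force": force on the tool from outside, world axes, zero at the start; "ft_torque": the same for the moment, N m; "width": opening from 0.0 (shut) to 1.0 (fully open); "finger_force": force on a finger pad.
Only numpy, scipy, OpenCV 4.12 (cv2) and the standard library are available. Lean on these libraries where they do the work, as an engineer would, in place of code of your own. Each camera call takes 0.05 s, during which the arm holds its last target. There are 200 camera calls.

### The job

The access panel on top of the dust extractor's filter box is held by four wing-headed quarter-turn studs, but one was left unlocked: it stands higher than the others and its wing points across theirs. Push that stud in against its spring, turn it a quarter turn clockwise (seen from above) while it is pushed in, and let go, so that it stays down with its wing in line with the wings of the other three.

Things in the scene. Friction and masses are not known exactly. Their poses are not given: they have to be found in the camera images.
- cam_grip (a point): Grip point of the unlocked stud: on its axis, inside its steel wing, 9 mm below the wing's top; turns with it. Wing: upright bar 44 mm long (x), 12 mm thick (y, grip across this), 24 mm high, on a 17 mm collar and 12 mm shank. Wing top 45 mm above the panel, underside 21 mm (locked studs: 36 and 12 mm). It may be at any corner of the panel.
- cam_push (a joint): How far the unlocked stud is pushed straight down, m: 0 proud (start), 0.014 hard stop. A spring resists with 6 N at 0 to 12 N at the stop. A cross-pin lets it turn only when pushed 0.009 or more (0.012 is a good aim); once turned, the pin catches and the stud stays at about 0.009 when let go.
- cam_turn (a joint): Turn of the unlocked stud, rad: 0 unlocked (start; wing along the box's x, across the locked wings), growing clockwise seen from above to a stop at 1.57 (locked; wing along the box's y). Light friction, about 0.03 Nm; does not turn back by itself.
- filter_box: Grey metal filter box with aluminium top panel, fixed; 140 (x) x 170 (y) x 40 mm high, origin at the centre of its underside. Louvres on its -x side, black hose inlet on +y. Four studs stand on the panel 40 mm (x) and 55 mm (y) from its centre; three are locked and fixed, wings along y. A drill case 37x27x11 mm lies loose in the middle.

How it is judged:
At the end, for the whole second after the job is handed in: The stud is turned to within 15 degrees of its locked stop (75 of 90 degrees or more), stays pushed in between 6.5 and 12.5 mm by its own cross-pin, and is at rest (value of joint cam_turn above 1.31 rad and value of joint cam_push between 0.0065 and 0.0125 m and velocity of joint cam_turn between -0.05 and 0.05 rad/s); the robot touches nothing.
It also fails if it takes over 32 s, if anything falls off the work surface, if the arm or the gripper's body presses on something with over 40 N, if the wrist force passes 120 N, or if a joint passes its speed limit or range.

## Working session

There is one attempt and no reset: what is moved stays moved. The work goes in short steps, Python scripts to look and compute and a tool call to move; the robot and the scene stay as the last step left them, time stands still between calls to the robot, and variables do not carry over. Pictures are saved under pics/ and viewed, at most 10 in all, crops included, and the job is handed in when it is done.

Besides the shell and the picture viewer there is one more tool, called after "Request:" as name([rows], argument=value, ...), one row to a line, values as JSON. step_arm: Moves the arm, as the interface text tells. Its arguments: {"type":"object","properties":{"deltas":{"type":"array"}},"required":["deltas"]}

```bash
mkdir -p pics; python3 - <<'E'
from cell import r
import cv2,pickle
for n in("top","side"):
    s=r.snapshot(n);pickle.dump(s,open(n+".pkl","wb"));cv2.imwrite(f"pics/{n}0.png",s["image"][:,:,::-1])
o=r.observe();print(o["clock"],o["tool_pos"],o["orientation"],o["width"],o["force"])
E
```

```text
0.1 [0.21986727 0.50341921 0.23032358] [-3.13945001e+00  1.07467057e-04  2.72989630e+00] 0.9983030334790621 [-0.35191797 -0.05379981  0.3228484 ]
```

View pics/top0.png

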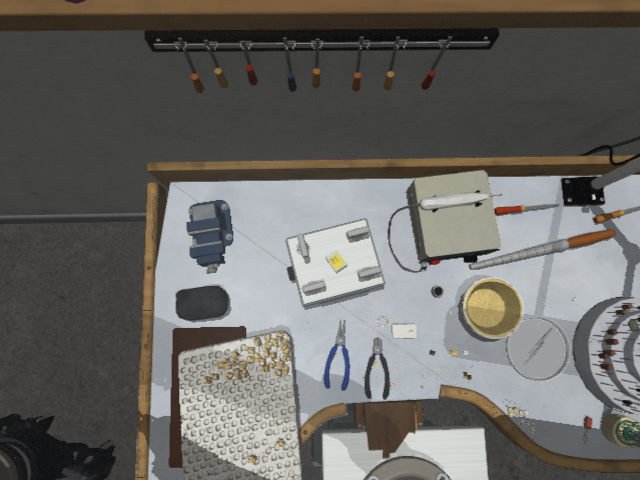

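View pics/side0.png

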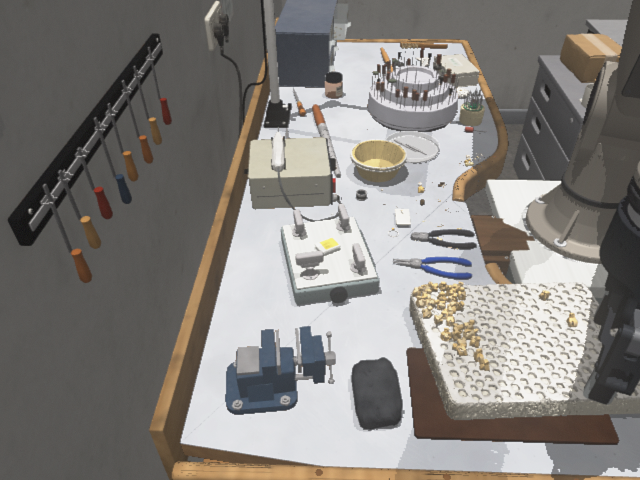

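In the top picture the box is at about (335,262), and the odd wing is at its upper-left corner, about (303,246). In the side picture that stud is at about (310,260). I'll zoom in on both.

```bash
python3 - <<'E'
import cv2,pickle,numpy as np
t=pickle.load(open("top.pkl","rb"));s=pickle.load(open("side.pkl","rb"))
a=cv2.resize(t["image"][210:310,280:390,::-1],None,fx=5,fy=5,interpolation=cv2.INTER_CUBIC)
b=cv2.resize(s["image"][200:310,270:390,::-1],None,fx=5,fy=5,interpolation=cv2.INTER_CUBIC)
cv2.imwrite("pics/tz.png",a);cv2.imwrite("pics/sz.png",b)
for c in(t,s):
    R=cv2.Rodrigues(c["rvec"])[0];print((-R.T@np.ravel(c["tvec"])).round(3),c["camera_matrix"][0,0])
E
```

```text
[0.376 0.18  0.903] 441.2964388226702
[0.457 0.817 0.641] 538.0421351201858
```

View pics/tz.png

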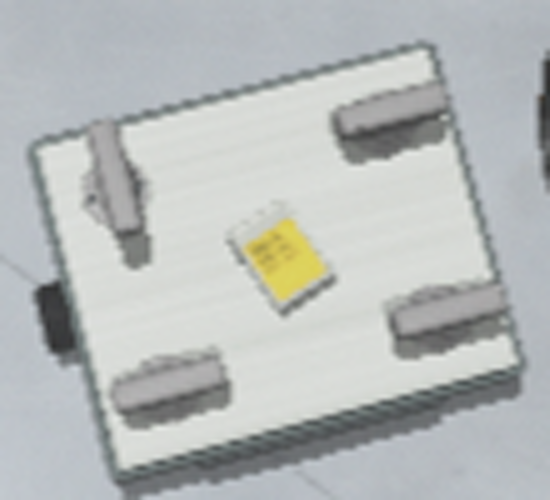

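View pics/sz.png

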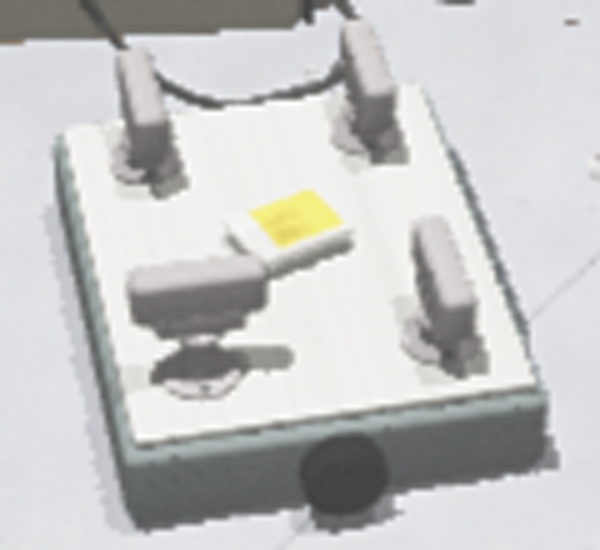

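```bash
cat >h.py <<'E'
import cv2,pickle,numpy as np
def load(n):return pickle.load(open(n+".pkl","rb"))
def ray(c,p):
    R=cv2.Rodrigues(c["rvec"])[0];C=-R.T@np.ravel(c["tvec"])
    q=cv2.undistortPoints(np.array([[p]],float),c["camera_matrix"],None).ravel()
    return C,R.T@np.array([*q,1])
def onz(c,p,z):
    C,d=ray(c,p);return C+d*(z-C[2])/d[2]
E
python3 - <<'E'
from h import *
t=load("top");s=load("side")
T=lambda u,v:((u+.5)/5-.5+280,(v+.5)/5-.5+210)
S=lambda u,v:((u+.5)/5-.5+270,(v+.5)/5-.5+200)
def fit(P,L):
    P=np.array(P)[:,:2];L=np.array(L,float);a=(P-P.mean(0))@[1,-1j] if 0 else (P-P.mean(0))@np.array([1,1j])
    b=(L-L.mean(0))@np.array([1,1j]);z=(a*b.conj()).sum();th=np.angle(z);R=np.array([[np.cos(th),-np.sin(th)],[np.sin(th),np.cos(th)]])
    c=P.mean(0)-R@L.mean(0);print("centre",c.round(4),"yaw",np.degrees(th).round(2),"scale",(abs(z)/(abs(b)**2).sum()).round(3),"stud",(c+R@[.04,.055]).round(4))
L=[(.07,.085),(.07,-.085),(-.07,-.085),(-.07,.085)]
fit([onz(t,T(*p),.04) for p in[(33,147),(432,43),(522,366),(116,472)]],L)
fit([onz(s,S(*p),.04) for p in[(135,447),(62,128),(417,85),(542,390)]],L)
print("top stud",onz(t,T(117,178),.085),"side",onz(s,S(198,274),.085))
a,b=onz(t,T(103,122),.085),onz(t,T(130,231),.085);print(a,b,np.degrees(np.arctan2(*(a-b)[1::-1])))
from cell import r
print(r.observe()["joint_positions"])
E
```

```text
centre [0.4811 0.1276] yaw 13.36 scale 0.96 stud [0.5074 0.1904]
centre [0.4793 0.1285] yaw 13.44 scale 0.954 stud [0.5054 0.1913]
top stud [0.50591898 0.18942088 0.085     ] side [0.50519028 0.19137943 0.085     ]
[0.52738551 0.19431146 0.085     ] [0.48576338 0.18492192 0.085     ] 12.712553868393048
[-1.20070303  0.31165072  0.01399084  1.51290505 -0.00438097  1.3192126
 -0.02718646]
```

Both views agree: the stud is at about (0.506, 0.190) and the box yaw is about 13.3°, with the wing along box x. I'll go above it first, then turn.

Request:
step_arm([
  {"travel":[-0.038,-0.017,0.005],"dr":[0,0,0],"fingers":-1},
  {"travel":[-0.038,-0.017,0.005],"dr":[0,0,0],"fingers":-1},
  {"travel":[-0.038,-0.017,0.005],"dr":[0,0,0],"fingers":-1},
  {"travel":[-0.038,-0.017,0.005],"dr":[0,0,0],"fingers":-1},
  {"travel":[-0.038,-0.017,0.005],"dr":[0,0,0],"fingers":-1},
])

```text
clock: 0.6
tool_pos: [0.3609, 0.3485, 0.2057]
orientation: [-3.141, -0.0, 2.73]
force: [1.1, -0.3, -0.2]
width: 0.999
finger_force: 0.0
```

Request:
step_arm([
  {"travel":[-0.038,-0.017,0.01],"dr":[0,0,0],"fingers":-1},
  {"travel":[-0.038,-0.017,0.01],"dr":[0,0,0],"fingers":-1},
  {"travel":[-0.038,-0.017,0.01],"dr":[0,0,0],"fingers":-1},
  {"travel":[-0.038,-0.017,0.01],"dr":[0,0,0],"fingers":-1},
  {"travel":[-0.038,-0.017,0.01],"dr":[0,0,0],"fingers":-1},
])

```text
clock: 1.1
tool_pos: [0.5009, 0.1948, 0.1555]
orientation: [-3.141, -0.001, 2.73]
force: [0.3, 0.8, -0.3]
width: 0.997
finger_force: 0.0
```

Request:
step_arm([
  {"travel":[0,0,0],"dr":[0,0,-7.4],"fingers":-1},
  {"travel":[0,0,0],"dr":[0,0,-7.4],"fingers":-1},
  {"travel":[0,0,0],"dr":[0,0,-7.4],"fingers":-1},
  {"travel":[0,0,0],"dr":[0,0,-7.4],"fingers":-1},
  {"travel":[0,0,0],"dr":[0,0,-7.4],"fingers":-1},
])

```text
clock: 1.6
tool_pos: [0.4999, 0.196, 0.1557]
orientation: [-3.141, -0.001, -2.902]
force: [0.2, -0.4, -0.3]
width: 1.0
finger_force: 0.0
```

Request:
step_arm([
  {"travel":[0,0,0],"dr":[0,0,0],"fingers":-1},
  {"travel":[0,0,0],"dr":[0,0,0],"fingers":-1},
  {"travel":[0,0,0],"dr":[0,0,0],"fingers":-1},
])

```text
clock: 1.9
tool_pos: [0.5002, 0.1961, 0.1561]
orientation: [-3.141, -0.0, -2.909]
force: [-0.3, -0.4, -0.3]
width: 1.002
finger_force: 0.0
```

Request:
step_arm([
  {"travel":[-0.0042,-0.0073,0.02],"dr":[0,0,0],"fingers":-1},
  {"travel":[0,0,0.025],"dr":[0,0,0],"fingers":-1},
  {"travel":[0,0,0.025],"dr":[0,0,0],"fingers":-1},
  {"travel":[0,0,0.025],"dr":[0,0,0],"fingers":-0.3},
  {"travel":[0,0,0],"dr":[0,0,0],"fingers":0},
])

```text
clock: 2.4
tool_pos: [0.5028, 0.1888, 0.0578]
orientation: [-3.14, -0.008, -2.909]
force: [-1.0, -0.1, 0.7]
width: 0.691
finger_force: 0.0
```

Request:
step_arm([
  {"travel":[0,0,0],"dr":[0,0,0],"fingers":0.2},
  {"travel":[0,0,0],"dr":[0,0,0],"fingers":0.2},
  {"travel":[0,0,0],"dr":[0,0,0],"fingers":0.2},
])

```text
clock: 2.7
tool_pos: [0.5074, 0.1906, 0.063]
orientation: [3.141, 0.003, -2.908]
force: [0.2, -0.5, 0.0]
width: 0.399
finger_force: 0.0
```

```bash
python3 - <<'E'
from cell import r
import cv2,numpy as np
o=[cv2.resize(r.snapshot(n)["image"][y:y+120,x:x+100,::-1],None,fx=4,fy=4,interpolation=cv2.INTER_CUBIC) for n,x,y in(("top",255,195),("side",260,190))]
cv2.imwrite("pics/g1.png",np.hstack(o))
E
```

```text
(no output)
```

View pics/g1.png

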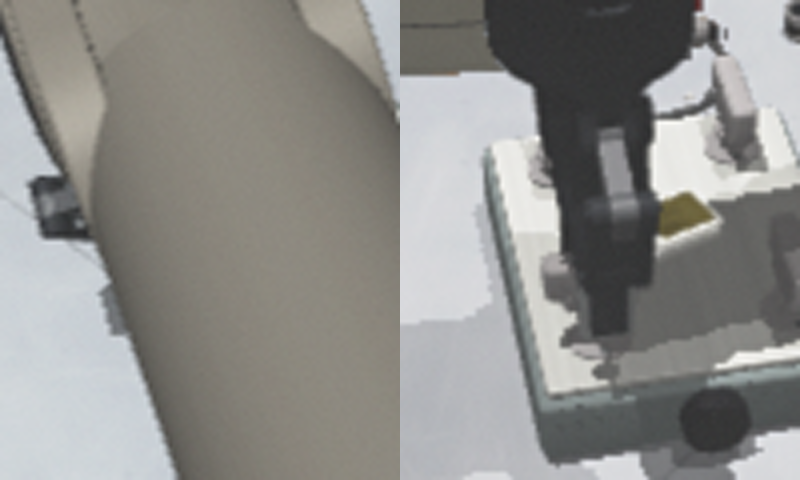

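The side view shows the near finger at (610,330), straddling the wing. Allowing for its offset towards the camera, it is centred on the wing (544–652). I'll close.

Request:
step_arm([
  {"travel":[0,0,0],"dr":[0,0,0],"fingers":1},
  {"travel":[0,0,0],"dr":[0,0,0],"fingers":1},
  {"travel":[0,0,0],"dr":[0,0,0],"fingers":1},
  {"travel":[0,0,0],"dr":[0,0,0],"fingers":1},
  {"travel":[0,0,0],"dr":[0,0,0],"fingers":1},
])

```text
clock: 3.3
tool_pos: [0.5067, 0.1892, 0.062]
orientation: [-3.141, 0.001, -2.908]
force: [-0.3, -3.2, 5.8]
width: 0.128
finger_force: 62.5
```

Request:
step_arm([
  {"travel":[0,0,0],"dr":[0,0,0],"fingers":1},
  {"travel":[0,0,0],"dr":[0,0,0],"fingers":1},
])

```text
clock: 3.5
tool_pos: [0.5067, 0.1892, 0.062]
orientation: [-3.141, 0.001, -2.908]
force: [-0.2, -2.8, 5.0]
width: 0.124
finger_force: 62.5
```

Gripped. Now I'll push down 12 mm.

Request:
step_arm([
  {"travel":[0,0,0.004],"dr":[0,0,0],"fingers":1},
  {"travel":[0,0,0.004],"dr":[0,0,0],"fingers":1},
  {"travel":[0,0,0.004],"dr":[0,0,0],"fingers":1},
  {"travel":[0,0,0],"dr":[0,0,0],"fingers":1},
  {"travel":[0,0,0],"dr":[0,0,0],"fingers":1},
])

```text
clock: 4.0
tool_pos: [0.5067, 0.1892, 0.0506]
orientation: [-3.141, 0.001, -2.908]
force: [-2.5, -2.9, 9.4]
width: 0.126
finger_force: 63.1
```

Request:
step_arm([
  {"travel":[0,0,0.0005],"dr":[0,0,5],"fingers":1},
  {"travel":[0,0,0],"dr":[0,0,5],"fingers":1},
  {"travel":[0,0,0],"dr":[0,0,5],"fingers":1},
  {"travel":[0,0,0],"dr":[0,0,0],"fingers":1},
])

```text
clock: 4.4
tool_pos: [0.5068, 0.1892, 0.0503]
orientation: [-3.141, 0.001, 3.112]
force: [-3.1, -4.4, 10.4]
width: 0.128
finger_force: 63.1
```

```bash
python3 - <<'E'
from cell import r
o=r.observe();print(o["tool_pos"],o["orientation"],o["force"],o["ft_torque"],o["joint_positions"])
E
```

```text
[0.50681962 0.18922522 0.05029412] [-3.14099362e+00  1.24863765e-03  3.11157561e+00] [-3.07149773 -4.38602499 10.35848273] [-0.65421917  0.4995186  -0.04200733] [-0.53140737  0.46576549  0.18760895  1.77855185 -0.10530622  0.90611316
  1.24241736]
```

The torque is only 0.04 Nm, so the stud is turning freely. I'll continue.

Request:
step_arm([
  {"travel":[0,0,0],"dr":[0,0,7.5],"fingers":1},
  {"travel":[0,0,0],"dr":[0,0,7.5],"fingers":1},
  {"travel":[0,0,0],"dr":[0,0,7.5],"fingers":1},
  {"travel":[0,0,0],"dr":[0,0,7.5],"fingers":1},
  {"travel":[0,0,0],"dr":[0,0,7.5],"fingers":1},
])

```text
clock: 4.9
tool_pos: [0.5069, 0.1892, 0.0503]
orientation: [3.141, 0.001, 2.453]
force: [-1.0, -2.6, 10.6]
width: 0.125
finger_force: 63.1
```

Request:
step_arm([
  {"travel":[0,0,0],"dr":[0,0,7.5],"fingers":1},
  {"travel":[0,0,0],"dr":[0,0,7.5],"fingers":1},
  {"travel":[0,0,0],"dr":[0,0,7.5],"fingers":1},
  {"travel":[0,0,0],"dr":[0,0,7.5],"fingers":1},
  {"travel":[0,0,0],"dr":[0,0,5],"fingers":1},
])

```text
clock: 5.4
tool_pos: [0.507, 0.1892, 0.0503]
orientation: [3.14, 0.001, 1.844]
force: [-1.8, -3.1, 10.3]
width: 0.129
finger_force: 63.1
```

Request:
step_arm([
  {"travel":[0,0,0],"dr":[0,0,0],"fingers":1},
  {"travel":[0,0,0],"dr":[0,0,0],"fingers":1},
])

```text
clock: 5.6
tool_pos: [0.507, 0.1892, 0.0502]
orientation: [3.14, 0.001, 1.848]
force: [-2.4, -2.2, 10.9]
width: 0.129
finger_force: 63.2
```

```bash
python3 - <<'E'
from cell import r
o=r.observe();print(o["tool_pos"],o["orientation"],o["force"],o["ft_torque"],o["joint_positions"])
E
```

```text
[0.50698334 0.18915238 0.05024622] [3.14023988e+00 8.51782940e-04 1.84764960e+00] [-2.35873885 -2.17981589 10.87090578] [-0.7416118   0.38888599 -0.06769898] [-0.75126268  0.49674398  0.48569377  1.78728997 -0.28109496  0.92526947
  0.13177971]
```

Request:
step_arm([
  {"travel":[0,0,0],"dr":[0,0,3],"fingers":1},
  {"travel":[0,0,0],"dr":[0,0,0],"fingers":1},
  {"travel":[0,0,-0.002],"dr":[0,0,0],"fingers":1},
  {"travel":[0,0,0],"dr":[0,0,0],"fingers":0.3},
  {"travel":[0,0,0],"dr":[0,0,0],"fingers":0.0},
])

```text
clock: 6.1
tool_pos: [0.506, 0.1907, 0.0507]
orientation: [3.141, -0.001, 1.796]
force: [-0.3, 0.1, 1.9]
width: 0.455
finger_force: 0.0
```

Request:
step_arm([
  {"travel":[0,0,0],"dr":[0,0,0],"fingers":0},
  {"travel":[0,0,0],"dr":[0,0,0],"fingers":0},
  {"travel":[0,0,0],"dr":[0,0,0],"fingers":0},
])

```text
clock: 6.4
tool_pos: [0.5057, 0.1902, 0.0504]
orientation: [-3.141, -0.0, 1.796]
force: [-0.1, 0.2, 0.2]
width: 0.498
finger_force: 0.0
```

Request:
step_arm([
  {"travel":[0,0,-0.02],"dr":[0,0,0],"fingers":0},
  {"travel":[0,0,-0.03],"dr":[0,0,0],"fingers":0},
  {"travel":[0,0,-0.04],"dr":[0,0,0],"fingers":0},
  {"travel":[0,0,-0.04],"dr":[0,0,0],"fingers":0},
  {"travel":[0,0,-0.02],"dr":[0,0,0],"fingers":0},
])

```text
clock: 6.9
tool_pos: [0.5079, 0.1904, 0.2045]
orientation: [3.136, -0.001, 1.796]
force: [0.1, -0.3, -1.4]
width: 0.501
finger_force: 0.0
```

```bash
python3 - <<'E'
from cell import r
import cv2
cv2.imwrite("pics/s2.png",cv2.resize(r.snapshot("side")["image"][200:310,270:390,::-1],None,fx=5,fy=5,interpolation=cv2.INTER_CUBIC))
E
```

```text
(no output)
```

View pics/s2.png

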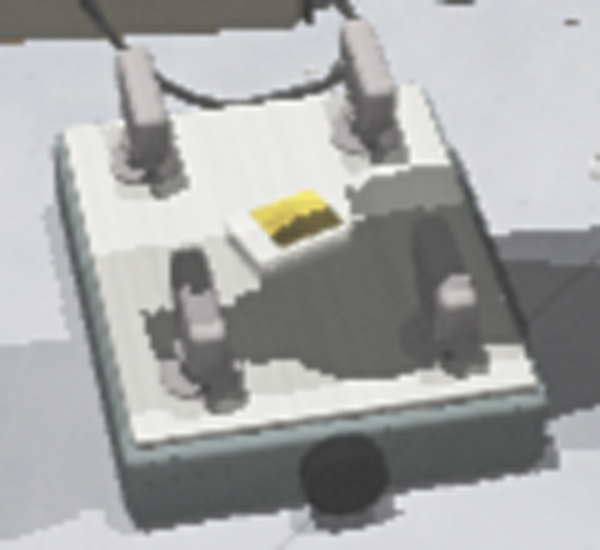

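The stud, at about (200,320) in the crop, is down level with the other three. Its wing is in line with theirs, and the arm is clear. I'll let it settle for a moment and hand in.

Request:
step_arm([
  {"travel":[0,0,0],"dr":[0,0,0],"fingers":0},
  {"travel":[0,0,0],"dr":[0,0,0],"fingers":0},
])

```text
clock: 7.15
tool_pos: [0.5052, 0.19, 0.1995]
orientation: [-3.139, 0.0, 1.796]
force: [-0.0, -0.1, -0.3]
width: 0.5
finger_force: 0.0
```

```bash
python3 -c "
from cell import r
print(r.finish_job())"
```

```text
the job is handed in; nothing more can be done
None
```

The job is handed in at about 7 s on the clock: I pushed the stud in, turned it about 90° clockwise and let go, and the last picture shows it staying down with its wing in line with the other three and the arm clear (the hand-in returned no verdict).

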